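# Hang the blue-gripped dipping basket on the drying hook

## Task

Pick up the steel dipping basket with the blue grip and hang it by its wire handle on the yellow hook of the white drying stand, so that the hook passes through the handle under its top bar and the basket hangs freely and still. Leave the basket with the orange grip where it stands.

Things in the scene. Friction and masses are not known exactly. Their poses are not given: they have to be found in the camera images.
- blue_basket_grip (a point): Basket to hang: loose steel bowl, 80 mm wide, 42 tall, 0.11-0.23 kg, upright. Rigid 6 mm wire handle in its y-z plane: legs 76 apart, level top bar along y, 50 long, axis 105 above the foot (60 free above the rim). On the bar's middle a blue grip block 16 (x) by 24 (y) by 40 tall, to pinch from above. Point: block's centre, 140 above the foot, 35 above the bar's axis. z up; half-turn symmetric.
- orange_basket_grip (a point): Look-alike to leave alone: the same basket in every size, but with an orange grip block and rim band. Point: the block's centre, 140 mm above the foot; same axes. It stands upright on the table, loose.
- hook_seat (a point): Rest point on top of the yellow hook, 155 mm above the table. Fixed white stand, base 170 x 130 x 12 mm. Hook: level bar, 8 mm thick, from a post towards the robot, tip upturned. x runs from tip to post, z up. Post (14 mm thick, top 166 high) is 75 mm along +x; tip starts 26 mm along -x, ends 40 mm, its top 12 mm above the point. Free on the tip side: pass the handle over the tip along +x, then lower.
There are look-alikes about, which are no part of the job. What is shaped like the part that bears blue_basket_grip but pink or red is not meant.

How it is judged:
By the outcome, as a careful person would: the job done as asked, in the order asked, and still so for the second after the job is handed in, with the robot touching nothing.
It also fails if it takes over 43 s, if anything falls off the work surface, if the arm or the gripper's body presses on something with over 40 N, if the wrist force passes 120 N, or if a joint passes its speed limit or range.

## Robot

A 6-joint arm with a two-finger parallel gripper is mounted at the origin on the work surface. World frame = base frame: x ahead of the robot, y to its left, z up, the work surface at z = 0. Lengths are in mm, angles in rad, forces in N, time in s.
With the tool pointing down it reaches from about 300 to 775 mm from the base axis. Payload 14.6 kg.
Tool frame: the origin (TCP) lies at the very end of the fingers, on their centre line; the grasp point (between the pads) lies 19 mm behind it (grip_point_offset is the distance from the TCP to the grasp point, in mm); z points along the fingers, y is the line along which they close (so a half turn about z gives the same grasp; the last joint's range is limited). The gripper opens to 94 mm and grips with 3 to 60 N. Pads are 16 mm wide; open, the fingers measure 119 mm over their backs; the gripper's body (75 mm by 177 mm) begins 78 mm behind the grasp point.
Start: joints at [1.228, 0.3, 1.521, -0, 1.321, -0.067], TCP at [149.772, 529.205, 205.446] pointing down, gripper open.
Joint ranges: [-3.03, 3.03], [-0.79, 2.21], [0.23, 2.52], [-1.04, 4.18], [0, 3.07], [-2.55, 2.55]. Speed limits (rad/s): [2.22, 2.22, 2.57, 3.14, 3.14, 3.14].

## Interface

Orientations are given as [roll, pitch, yaw] about the fixed x, y, z axes, in that order (R = Rz(yaw) Ry(pitch) Rx(roll)).
In Python, from cell import read_state, camera, camera_info, sign_off, grip_point_offset gives the robot as it stands.
- The arm moves only by the shell command python3 -m handwheel 'ROWS' [FORCE]. ROWS is text: rows parted by semicolons, each of 5 numbers parted by spaces: the shift along the world's x, y, z in units of 40 mm (1.0 is 40 mm), then the turn about the world's z in units of 5 degrees (1.0 is 5 degrees), then the closure, from 0 (fully open) to 1 (shut). In form: dx dy dz yaw gripper; .... A call has 1 to 12 rows; each row shifts and turns the commanded pose from where the row before left it; what a row does not reach is not made up. A row lasts 1/12 s, in which the tool goes at most 41.7 mm and 7.16 degrees, less where a joint would pass 70% of its speed; a pose out of reach is approached as far as the arm can. A call is refused whole if a number of a shift passes 1 or a number of a turn 1, either way. A call with a gripper value outside its range is refused whole. The fingers move at their own pace and stop on an object; FORCE is the grip in N (left out, the last holds). Time passes only in rows, so rows that do not move let the fingers close. It gives the time, the measured TCP pose, the force, the opening and the grip force at its end, in the units of the state.
- read_state(): the state, without advancing time (a new reading comes with each control period).
- camera(name): name is "scene" or "top"; returns (picture, depth): 480x640x3 uint8, red, green, blue; 480x640 float32, mm along the optical axis (not along the pixel's ray), 0 where there is no reading.
- camera_info(name): a dict with "intrinsics" (3x3 intrinsics, pixels), "k1" (the pictures are not rectified: a ray, as slopes to the right and down, at radius r is drawn at 1 + k1 r^2 times it, then the intrinsics apply), "world_from_camera" (4x4, takes a point from camera to world coordinates). Camera axes: x right, y down, z forward; pixel columns grow to the right and rows downward; lengths in mm; the calibration is good to about 2 mm. A picture is of the moment at which its call begins. camera_info takes no time and is no camera call.
- sign_off(): hands the job in; it is judged then, once.
The state is a dict: "clock": time; "joints": joint angles; "qd": joint speeds; "effort": joint torques, N m; "eef_pos": TCP position; "eef_rot": TCP orientation; "wrist_force": force on the tool from outside, world axes, zero at the start; "moment": the same for the moment, N m; "finger_gap": finger opening in mm; "finger_force": force on a finger pad.
Only numpy, scipy, OpenCV 4.12 (cv2) and the standard library are available. Lean on these libraries where they do the work, as an engineer would, in place of code of your own. Each camera call takes 0.05 s, during which the arm holds its last target. There are 200 camera calls.

## Working session

There is one attempt and no reset: what is moved stays moved. The work goes in short steps, Python scripts to look and compute and a shell command to move; the robot and the scene stay as the last step left them, time stands still between calls to the robot, and variables do not carry over. Pictures are saved under pics/ and viewed, at most 10 in all, crops included, and the job is handed in when it is done.

```bash
mkdir -p pics; cat > h.py <<'E'
import numpy as np, cv2
from cell import *
def snap(n):
    p,d=camera(n); cv2.imwrite(f'pics/{n}_{int(read_state()["clock"]*100)}.png',p[:,:,::-1]); np.savez(f'{n}.npz',p=p,d=d); return p,d
def cloud(n,d):
    i=camera_info(n);K=np.array(i['intrinsics'],float);v,u=np.mgrid[0:480,0:640].astype(float)
    r=cv2.undistortPoints(np.stack([u.ravel(),v.ravel()],1)[:,None],K,np.array([i['k1'],0,0,0.]))[:,0]
    P=np.c_[r*d.reshape(-1,1),d.ravel()];T=np.array(i['world_from_camera'])
    return (P@T[:3,:3].T+T[:3,3]).reshape(480,640,3)
E
python3 - <<'E'
from h import *
for n in('scene','top'):
    snap(n); print(camera_info(n))
print(read_state(),grip_point_offset)
E
ls pics
```

```text
{'intrinsics': array([[619.38405506,   0.        , 324.18509541],
       [  0.        , 619.38405506, 244.2296346 ],
       [  0.        ,   0.        ,   1.        ]]), 'k1': -0.03578989490310363, 'world_from_camera': array([[-6.90935788e-01,  5.81449393e-01, -4.29562964e-01,
         1.01709533e+03],
       [ 7.22846371e-01,  5.47418710e-01, -4.21694060e-01,
         4.43419937e+02],
       [-1.00429524e-02, -6.01871547e-01, -7.98529761e-01,
         1.10133510e+03],
       [ 0.00000000e+00,  0.00000000e+00,  0.00000000e+00,
         1.00000000e+00]])}
{'intrinsics': array([[498.43997734,   0.        , 317.89499674],
       [  0.        , 498.43997734, 240.37308811],
       [  0.        ,   0.        ,   1.        ]]), 'k1': -0.11216024622166379, 'world_from_camera': array([[-1.52499593e-02, -9.97293747e-01,  7.19209336e-02,
         4.39892252e+02],
       [-9.99883431e-01,  1.51565143e-02, -1.84486856e-03,
        -5.61763807e+01],
       [ 7.49805222e-04, -7.19406840e-02, -9.97408630e-01,
         1.05807261e+03],
       [ 0.00000000e+00,  0.00000000e+00,  0.00000000e+00,
         1.00000000e+00]])}
{'clock': 0.1, 'joints': array([ 1.22842604e+00,  3.00442087e-01,  1.52152209e+00,  1.19199400e-06,
        1.32072510e+00, -6.65773226e-02]), 'qd': array([-0.0006209 , -0.00406704, -0.00104406,  0.00105809, -0.00104007,
       -0.00061611]), 'effort': array([ 9.74011527e-04, -5.32633138e+01, -3.53299284e+01,  7.10514723e-02,
        2.33949046e-02, -2.48246309e-06]), 'eef_pos': array([149.67871327, 528.98698518, 204.92720767]), 'eef_rot': array([-3.14049854e+00, -7.41081799e-05,  2.86579936e+00]), 'wrist_force': array([ 0.1233745 , -1.23865684, -0.42929148]), 'moment': array([ 0.02607778,  0.05442336, -0.03914508]), 'finger_force': 0.0, 'finger_gap': 93.87876379492162} 18.8
scene_5.png
top_10.png
```

View pics/scene_5.png

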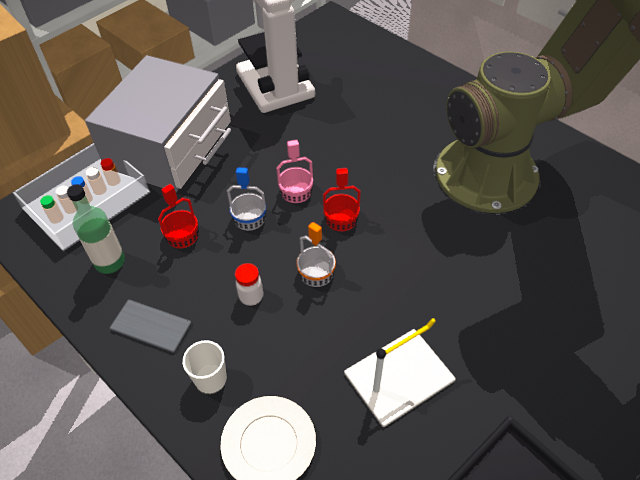

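View pics/top_10.png

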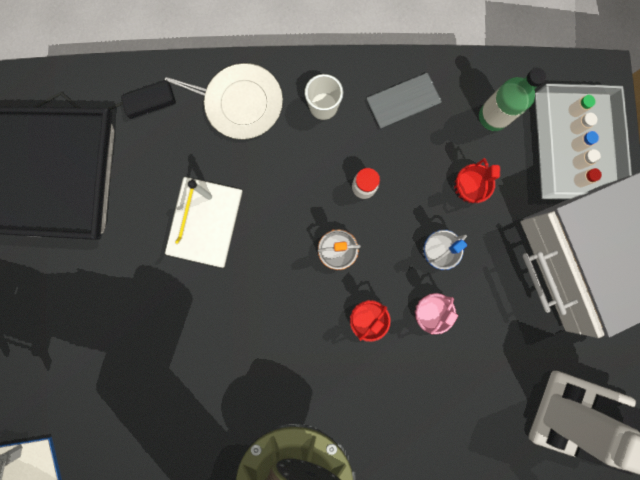

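The scene view shows the blue grip at about (242,178) and the yellow hook from (380,353) to (433,322). The top view shows the grip at (459,244), and the hook from the post at (192,184) to the tip at (180,242).

```bash
python3 - <<'E'
from h import *
np.set_printoptions(precision=1,suppress=True)
for n,boxes in(('scene',dict(blue=(225,160,260,195),orange=(300,215,330,250),yellow=(375,310,445,365))),('top',dict(blue=(440,225,475,260),orange=(325,235,352,257),yellow=(170,180,205,250)))):
    z=np.load(n+'.npz');p=z['p'].astype(int);d=z['d'];C=cloud(n,d)
    R,G,B=p[...,0],p[...,1],p[...,2]
    m=dict(blue=(B>R+60)&(B>G+30),orange=(R>B+80)&(G>60)&(R>G+40),yellow=(R>B+80)&(G>B+60)&(R<G+70))
    for k,(a,b,c,e) in boxes.items():
        s=np.zeros_like(d,bool);s[b:e,a:c]=1;s&=m[k]&(d>0);P=C[s]
        print(n,k,len(P),'med',np.median(P,0),'lo',np.percentile(P,3,axis=0),'hi',np.percentile(P,97,axis=0))
        if k!='yellow':
            T=P[(P[:,2]>150)];
            T=T[T[:,2]>np.percentile(T[:,2],95)-5]
            if len(T)>4:print('  top',len(T),T.mean(0),cv2.minAreaRect(T[:,:2].astype(np.float32)))
            Q=P[P[:,2]>110];print('  all',cv2.minAreaRect(Q[:,:2].astype(np.float32)))
        else:
            for z0,z1 in((120,158),(158,175)):
                Q=P[(P[:,2]>z0)&(P[:,2]<z1)]
                if len(Q)>3:
                    w,V=np.linalg.eigh(np.cov(Q[:,:2].T));t=(Q-Q.mean(0))[:,:2]@V[:,1];print('  z',z0,len(Q),Q.mean(0),V[:,1],t.min(),t.max())
    # black post cap / gripper none
for n,(x,y,w,h) in(('scene',(215,150,70,90)),('top',(400,210,90,70))):
    p=np.load(n+'.npz')['p'][y:y+h,x:x+w,::-1]; cv2.imwrite(f'pics/c_{n}.png',cv2.resize(p,None,fx=6,fy=6,interpolation=2))
E
```

```text
scene blue 230 med [ 491.6 -311.7  143.9] lo [ 398.1 -448.5    1.3] hi [ 500.  -302.1  162.2]
  top 51 [ 489.4 -313.   160.6] ((490.3625183105469, -312.9984436035156), (17.65386962890625, 23.26430320739746), 52.903663635253906)
  all ((490.2293701171875, -313.72100830078125), (19.715606689453125, 24.624738693237305), 39.30826187133789)
scene orange 236 med [496.3 -94.1 146.6] lo [ 399.1 -201.9   -0.6] hi [501.2 -84.2 161.2]
  top 75 [493.3 -95.5 159.5] ((493.0249328613281, -94.85942077636719), (17.081207275390625, 22.72398567199707), 4.674763202667236)
  all ((493.0827331542969, -95.5306625366211), (17.08289337158203, 25.98659896850586), 4.647251605987549)
scene yellow 256 med [539.8 187.8 154.1] lo [424.  145.   -0.9] hi [597.4 201.9 164.7]
  z 120 189 [553.4 188.5 154.1] [-1.   0.2] -48.358583094538155 47.36553661772676
  z 158 33 [519.6 197.3 162.9] [-1.   0.2] -87.80409311422814 19.72010313480736
top blue 153 med [ 490.5 -313.2  159. ] lo [ 480.2 -347.5   74.6] hi [ 501.4 -303.6  162.5]
  top 98 [ 490.7 -315.9  160.1] ((490.9361572265625, -316.2768859863281), (16.086322784423828, 23.30634880065918), 39.00638961791992)
  all ((490.5524597167969, -315.9423828125), (16.31053352355957, 24.081050872802734), 37.46186065673828)
top orange 111 med [493.9 -97.6 159.4] lo [ 486.8 -108.5  154.7] hi [501.2 -86.8 161.8]
  top 105 [494.  -97.6 159.5] ((494.002685546875, -97.68157958984375), (21.799171447753906, 14.664471626281738), 89.2366943359375)
  all ((494.0415954589844, -97.68302154541016), (21.798568725585938, 14.738526344299316), 89.25682830810547)
top yellow 201 med [553.4 186.7 154.5] lo [506.8 174.2 149.9] hi [602.1 199.2 165.8]
  z 120 177 [558.2 185.5 154. ] [-1.   0.2] -48.157246662972504 46.74602791130647
  z 158 22 [516.5 194.8 163.8] [-1.   0.3] -90.91101866235134 13.828230496172477
```

View pics/c_top.png

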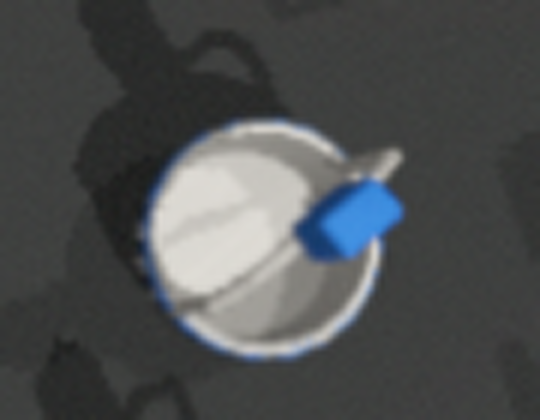

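View pics/c_scene.png

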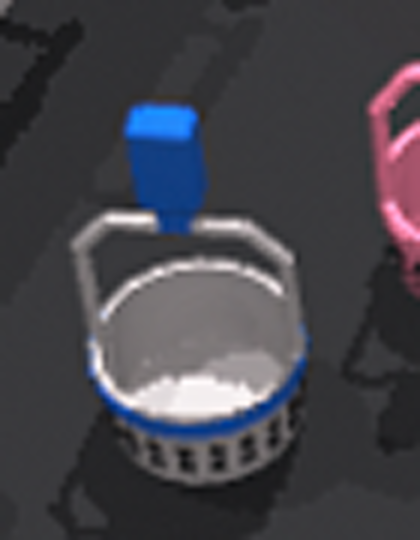

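```bash
python3 - <<'E'
from h import *
np.set_printoptions(precision=1,suppress=True)
for n,(a,b,c,e) in(('scene',(375,310,445,365)),('top',(170,180,205,250))):
    z=np.load(n+'.npz');p=z['p'].astype(int);C=cloud(n,z['d'])
    R,G,B=p[...,0],p[...,1],p[...,2]
    s=np.zeros(R.shape,bool);s[b:e,a:c]=1;s&=(R>B+80)&(G>B+60)&(C[...,2]>140)&(C[...,2]<175);P=C[s]
    vx,vy,x0,y0=cv2.fitLine(P[:,:2].astype(np.float32),cv2.DIST_HUBER,0,.01,.01).ravel()
    if vx<0:vx,vy=-vx,-vy
    t=(P[:,:2]-[x0,y0])@[vx,vy];lo,hi=np.percentile(t,[1,99])
    print(n,'yaw',np.degrees(np.arctan2(vy,vx)),'tip',x0+lo*vx,y0+lo*vy,'end',x0+hi*vx,y0+hi*vy,'len',hi-lo,'seat',x0+(lo+40)*vx,y0+(lo+40)*vy)
    for q in range(int(lo),int(hi),10):
        k=(t>=q)&(t<q+10); print(q-int(lo)-40,k.sum(),P[k].mean(0) if k.any() else '')
C=cloud('top',np.load('top.npz')['d'])
print('near objects >100',[(C[v,u]) for u,v in((540,220),(600,200),(580,300),(495,172),(450,318))])
E
```

```text
scene yaw -13.786539 tip 503.3223447877375 201.13558102134039 end 602.5558541269254 176.78621107904783 len 102.17720669176684 seat 542.1699557382075 191.6033690023737
-40 32 [508.7 199.5 160.1]
-30 21 [517.5 197.1 153.5]
-20 24 [528.  194.9 153.6]
-10 18 [538.  192.5 154.9]
0 22 [547.8 189.6 153.9]
10 19 [557.7 187.2 154.3]
20 18 [566.5 185.3 154. ]
30 22 [576.4 182.9 154.3]
40 17 [586.1 180.2 154.4]
50 20 [595.7 178.5 154.5]
60 3 [604.8 179.1 162. ]
top yaw -13.650829 tip 504.5387364502687 198.28078422697783 end 604.5037786597676 174.00280187015954 len 102.87094181512165 seat 543.4088159676331 188.84061310442686
-40 18 [509.5 196.6 163. ]
-30 21 [519.7 194.7 154.8]
-20 19 [529.5 192.2 154.3]
-10 20 [539.2 190.1 153.8]
0 20 [548.9 187.6 154.3]
10 18 [558.6 185.3 154.2]
20 18 [568.3 183.3 153.1]
30 20 [578.3 181.  153.5]
40 16 [588.1 178.3 153.1]
50 19 [597.5 175.8 154.3]
60 6 [604.2 174.  155. ]
near objects >100 [array([ 542. , -495. ,  107.2]), array([ 573.1, -592.9,  160.4]), array([ 384.7, -557.2,  133.1]), array([ 626.9, -388.6,  159.8]), array([ 360.2, -295.2,  156.6])]
```

```bash
python3 -m handwheel '.7 -.7 0 -.6 0;.7 -.7 0 -.6 0;.7 -.7 0 -.6 0;.7 -.7 0 -.6 0;.7 -.7 0 -.6 0;.7 -.7 0 -.6 0;.7 -.7 0 -.6 0;.7 -.7 0 -.6 0;.7 -.7 0 -.6 0;.7 -.7 0 -.6 0;.1 -.98 0 -.6 0;.1 -.98 0 -.6 0' 35; python3 -m handwheel '.1 -.98 0 0 0;.1 -.98 0 0 0;.1 -.98 0 0 0;.1 -.98 0 0 0;.1 -.98 0 0 0;.1 -.98 0 0 0;.1 -.98 0 0 0;.1 -.98 0 0 0;.1 -.98 0 0 0;.1 -.98 0 0 0;.1 -.98 0 0 0;0 0 0 0 0'
```

```text
clock: 1.1
eef_pos: [438.2, 169.0, 204.7]
eef_rot: [-3.14, -0.0, 2.235]
wrist_force: [1.4, -1.2, 0.4]
finger_gap: 93.9
finger_force: 0.0
clock: 2.1
eef_pos: [481.3, -265.6, 204.6]
eef_rot: [-3.141, -0.0, 2.233]
wrist_force: [-0.7, 1.1, 1.4]
finger_gap: 93.9
finger_force: 0.0
```

```bash
python3 -m handwheel '.13 -.63 0 0 0;.1 -.6 0 0 0;0 0 0 0 0;0 0 -.5 0 0;0 0 -.5 0 0;0 0 0 0 0'; python3 - <<'E'
from h import *
snap('scene');snap('top')
a=np.load('scene.npz')['p'][130:250,190:310,::-1];b=np.load('top.npz')['p'][180:300,390:510,::-1]
cv2.imwrite('pics/g1.png',cv2.resize(np.hstack([a,b]),(800,400),interpolation=2))
E
```

```text
clock: 2.6
eef_pos: [489.6, -308.2, 161.6]
eef_rot: [-3.14, -0.006, 2.237]
wrist_force: [-1.1, 0.2, -1.5]
finger_gap: 94.1
finger_force: 0.0
```

View pics/g1.png

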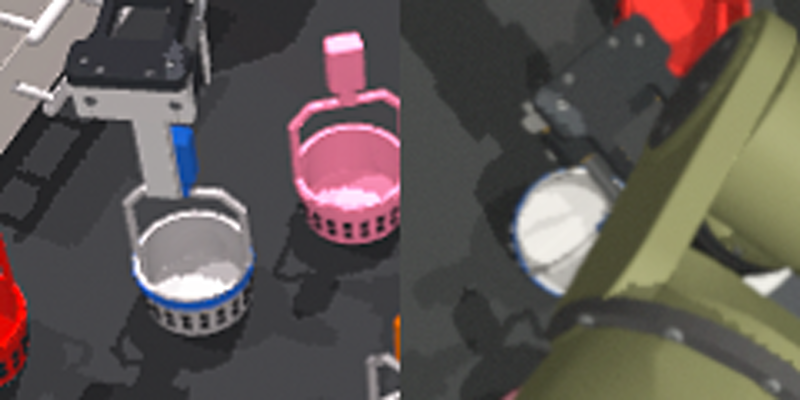

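The near finger stands in front of the blue block at panel (165,160), straddling it. I still need about 6 mm in -y and 38 mm down.

```bash
python3 -m handwheel '0 -.16 0 0 0;0 0 -.5 0 0;0 0 -.43 0 0;0 0 0 0 0;0 0 0 0 0'
```

```text
clock: 3.12
eef_pos: [491.1, -316.2, 129.1]
eef_rot: [-3.142, 0.0, 2.237]
wrist_force: [-0.1, -0.5, 1.1]
finger_gap: 94.2
finger_force: 0.0
```

```bash
python3 -m handwheel '0 .03 -.12 0 0;0 0 0 0 0;0 0 0 0 1;0 0 0 0 1;0 0 0 0 1;0 0 0 0 1;0 0 0 0 1;0 0 0 0 1;0 0 0 0 1;0 0 0 0 1' 35
```

```text
clock: 3.95
eef_pos: [491.0, -314.8, 123.4]
eef_rot: [-3.142, -0.0, 2.237]
wrist_force: [-0.1, 0.3, -0.5]
finger_gap: 43.6
finger_force: 0.0
```

```bash
python3 -m handwheel '0 0 0 0 1;0 0 0 0 1;0 0 0 0 1;0 0 0 0 1;0 0 0 0 1;0 0 0 0 1;0 0 0 0 1;0 0 0 0 1' 35
```

```text
clock: 4.62
eef_pos: [490.9, -314.7, 123.3]
eef_rot: [-3.141, -0.0, 2.237]
wrist_force: [-0.6, 0.0, -1.5]
finger_gap: 15.5
finger_force: 35.0
```

Gripped (15.5 mm gap, 35 N). Lifting.

```bash
python3 -m handwheel '0 0 .15 0 1;0 0 .3 0 1;0 0 .5 0 1;0 0 .5 0 1;0 0 .5 0 1;0 0 .5 0 1;0 0 .5 0 1;0 0 .5 0 1;0 0 .5 0 1;0 0 .4 0 1;0 0 .2 0 1;0 0 0 0 1'
```

```text
clock: 5.62
eef_pos: [491.2, -315.0, 308.0]
eef_rot: [3.141, 0.004, 2.237]
wrist_force: [-0.2, -0.1, -2.1]
finger_gap: 15.9
finger_force: 35.0
```

```bash
python3 -m handwheel '-.05 .2 0 -.2 1;-.05 .4 0 -.47 1;-.05 .6 0 -.5 1;-.05 .6 0 -.5 1;-.05 .6 0 -.5 1;-.05 .6 0 -.5 1;-.05 .6 0 -.5 1;-.05 .6 0 -.5 1;-.05 .6 0 -.5 1;-.05 .6 0 -.5 1;-.05 .6 0 -.5 1;-.05 .6 0 -.5 1';python3 -m handwheel '-.05 .6 0 -.5 1;-.05 .6 0 -.5 1;-.05 .6 0 -.5 1;-.05 .6 0 -.5 1;-.05 .6 0 -.5 1;-.05 .6 0 -.5 1;-.05 .6 0 -.5 1;-.05 .6 0 -.5 1;-.05 .6 0 -.5 1;-.05 .6 0 -.23 1;-.05 .4 0 0 1;0 .2 0 0 1'; python3 -m handwheel '0 0 0 0 1;0 0 0 0 1;0 0 0 0 1'
```

```text
clock: 6.62
eef_pos: [466.4, -49.6, 304.7]
eef_rot: [-3.141, -0.0, 1.74]
wrist_force: [0.5, 0.1, -2.2]
finger_gap: 15.9
finger_force: 35.0
clock: 7.62
eef_pos: [444.3, 214.7, 304.6]
eef_rot: [-3.14, 0.001, 1.332]
wrist_force: [0.3, 0.5, -1.9]
finger_gap: 15.7
finger_force: 35.0
clock: 7.87
eef_pos: [445.1, 212.3, 305.3]
eef_rot: [-3.141, 0.0, 1.329]
wrist_force: [-0.6, 0.0, -1.9]
finger_gap: 16.1
finger_force: 35.0
```

```bash
python3 -m handwheel '0 0 -.2 0 1;0 0 -.4 0 1;0 0 -.5 0 1;0 0 -.5 0 1;0 0 -.5 0 1;0 0 -.35 0 1;0 0 -.15 0 1;0 0 0 0 1;0 0 0 0 1'; python3 - <<'E'
from h import *
p,d=snap('scene');a=p[250:430,330:570,::-1]
cv2.imwrite('pics/g2.png',cv2.resize(a,(800,600),interpolation=2))
E
```

```text
clock: 8.62
eef_pos: [445.2, 212.9, 201.9]
eef_rot: [3.141, -0.0, 1.329]
wrist_force: [0.3, 0.7, -1.9]
finger_gap: 15.8
finger_force: 35.0
```

View pics/g2.png

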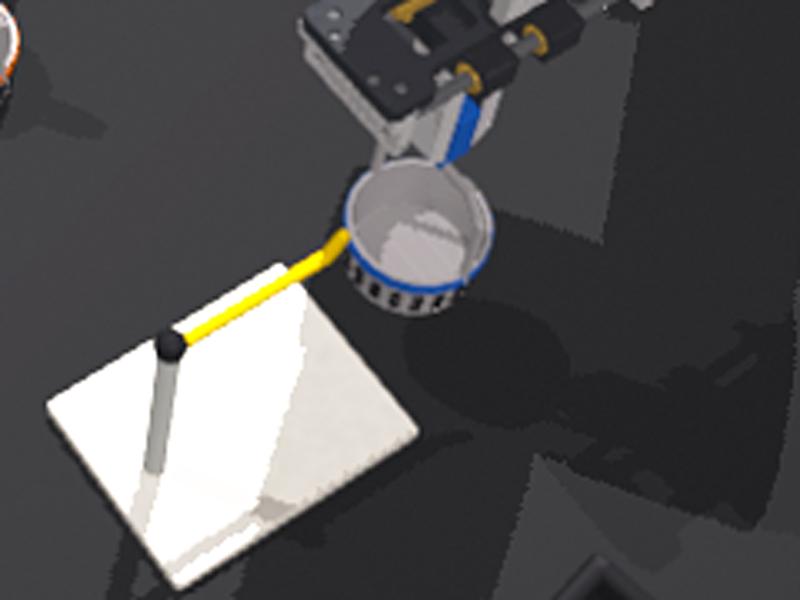

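The basket hangs from the gripper in front of the tip (panel (345,240)), with the handle aligned across the hook. Next I go in along the hook.

```bash
python3 -m handwheel '.1 -.02 0 0 1;.2 -.05 0 0 1;.3 -.07 0 0 1;.3 -.07 0 0 1;.3 -.07 0 0 1;.3 -.07 0 0 1;.3 -.07 0 0 1;.3 -.07 0 0 1;.2 -.05 0 0 1;.1 -.02 0 0 1;0 0 0 0 1;0 0 0 0 1'; python3 -m handwheel '0 0 -.1 0 1;0 0 -.2 0 1;0 0 -.15 0 1;0 0 -.07 0 1;0 0 0 0 1;0 0 0 0 1'
```

```text
clock: 9.67
eef_pos: [540.9, 190.8, 201.4]
eef_rot: [-3.141, 0.0, 1.33]
wrist_force: [-0.0, -0.1, -2.6]
finger_gap: 16.0
finger_force: 35.0
clock: 10.17
eef_pos: [540.9, 190.9, 180.5]
eef_rot: [-3.141, 0.0, 1.33]
wrist_force: [-0.4, -0.7, -1.4]
finger_gap: 15.8
finger_force: 35.0
```

```bash
python3 -m handwheel '0 0 -.05 0 1;0 0 0 0 1;0 0 0 0 1'; python3 -m handwheel '0 0 -.04 0 1;0 0 0 0 1;0 0 0 0 1'; python3 - <<'E'
from h import *
p,d=snap('scene');a=p[250:430,330:570,::-1]
cv2.imwrite('pics/g3.png',cv2.resize(a,(800,600),interpolation=2))
E
```

```text
clock: 10.42
eef_pos: [541.0, 190.8, 178.7]
eef_rot: [3.141, -0.0, 1.33]
wrist_force: [-0.6, -0.6, -1.9]
finger_gap: 15.5
finger_force: 35.0
clock: 10.67
eef_pos: [540.9, 190.8, 177.0]
eef_rot: [-3.141, 0.0, 1.33]
wrist_force: [-0.9, -0.4, -2.1]
finger_gap: 15.9
finger_force: 35.0
```

View pics/g3.png

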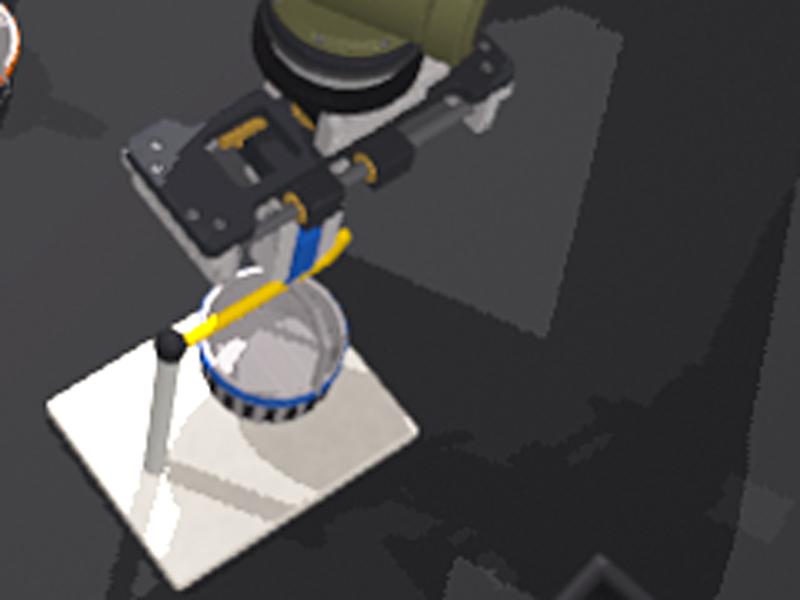

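The hook passes over the bowl and through the handle, under the blue block (panel (295,280)). I keep lowering until I feel contact.

```bash
for i in 1; do python3 -m handwheel '0 0 -.03 0 1;0 0 0 0 1;0 0 0 0 1'; done; python3 -m handwheel '0 0 -.03 0 1;0 0 0 0 1;0 0 0 0 1'
```

```text
clock: 10.97
eef_pos: [541.1, 190.8, 176.0]
eef_rot: [3.141, -0.0, 1.33]
wrist_force: [0.4, 0.6, -1.8]
finger_gap: 15.9
finger_force: 35.0
clock: 11.22
eef_pos: [541.2, 190.9, 175.5]
eef_rot: [3.141, -0.001, 1.33]
wrist_force: [-2.4, 0.1, 5.9]
finger_gap: 16.0
finger_force: 35.0
```

Contact felt (about 8 N change). Releasing gently, then going straight up.

```bash
python3 -m handwheel '0 0 0 0 1;0 0 0 0 1' 4; python3 -m handwheel '0 0 0 0 .75;0 0 0 0 .65;0 0 0 0 .55;0 0 0 0 .45;0 0 0 0 .4;0 0 0 0 .4;0 0 0 0 .4;0 0 0 0 .4;0 0 0 0 .4;0 0 0 0 .4'; python3 -m handwheel '0 0 .1 0 .4;0 0 .3 0 .4;0 0 .5 0 .4;0 0 .5 0 .4;0 0 .5 0 .4;0 0 .5 0 .4;0 0 .5 0 .4;0 0 .5 0 .4;-.5 .3 .5 0 .4;-.7 0.3 .3 0 .4;-.7 .3 0 0 .4;0 0 0 0 .4'; python3 -m handwheel '-.7 -.3 0 0 .4;-.7 -.3 0 0 .4;0 0 0 0 .4;0 0 0 0 .4;0 0 0 0 .4;0 0 0 0 .4;0 0 0 0 .4;0 0 0 0 .4;0 0 0 0 .4;0 0 0 0 .4;0 0 0 0 .4;0 0 0 0 .4'; python3 - <<'E'
from h import *
p0,_=camera('scene')
p,d=snap('scene');a=p[250:430,330:570,::-1]
cv2.imwrite('pics/g4.png',cv2.resize(a,(800,600),interpolation=2))
C=cloud('scene',d);q=p.astype(int)
s=(q[...,2]>q[...,0]+60)&(q[...,2]>q[...,1]+30)&(C[...,2]>165);s[:,:330]=0
print(s.sum(),np.median(C[s],0),C[s].min(0),C[s].max(0))
E
```

```text
clock: 11.38
eef_pos: [541.2, 190.9, 175.4]
eef_rot: [3.141, -0.001, 1.33]
wrist_force: [-0.7, 0.0, 5.1]
finger_gap: 16.1
finger_force: 4.0
clock: 12.22
eef_pos: [541.0, 190.8, 174.6]
eef_rot: [3.142, -0.0, 1.33]
wrist_force: [-0.5, 0.3, -0.4]
finger_gap: 56.3
finger_force: 0.0
clock: 13.22
eef_pos: [462.0, 228.4, 345.5]
eef_rot: [3.139, -0.003, 1.332]
wrist_force: [0.7, 0.0, 2.0]
finger_gap: 56.1
finger_force: 0.0
clock: 14.22
eef_pos: [409.0, 202.8, 342.6]
eef_rot: [-3.141, 0.0, 1.33]
wrist_force: [0.8, -0.2, -0.2]
finger_gap: 56.6
finger_force: 0.0
269 [544.9731422  193.66720163 206.43541981] [531.0495151  178.83273476 165.23529532] [1017.09533152  443.4199368  1101.3350997 ]
```

View pics/g4.png

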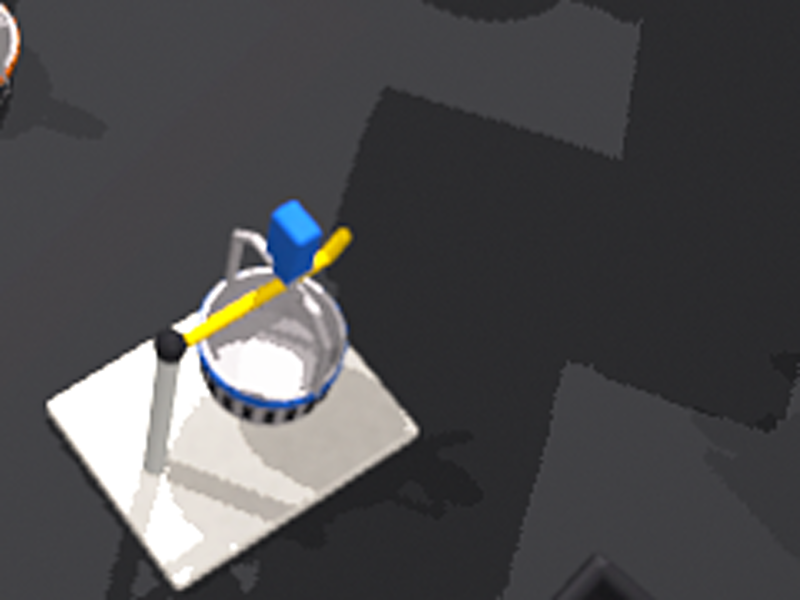

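The basket hangs on the hook by its bar, with the blue block upright at panel (293,240) and the gripper clear. I'll let it settle and check that it is still.

```bash
python3 -m handwheel '0 0 0 0 .4;0 0 0 0 .4;0 0 0 0 .4;0 0 0 0 .4;0 0 0 0 .4;0 0 0 0 .4;0 0 0 0 .4;0 0 0 0 .4;0 0 0 0 .4;0 0 0 0 .4;0 0 0 0 .4;0 0 0 0 .4' | head -1;python3 -m handwheel '0 0 0 0 .4;0 0 0 0 .4;0 0 0 0 .4;0 0 0 0 .4;0 0 0 0 .4;0 0 0 0 .4;0 0 0 0 .4;0 0 0 0 .4;0 0 0 0 .4;0 0 0 0 .4;0 0 0 0 .4;0 0 0 0 .4' | head -1; python3 - <<'E'
from h import *
def f():
    p,d=camera('scene');q=p.astype(int)[280:430,330:570]
    s=(q[...,2]>q[...,0]+60)&(q[...,2]>q[...,1]+30);v,u=np.nonzero(s)
    print(len(u),u[v<60].mean().round(2),v[v<60].mean().round(2),u[v>=60].mean().round(2) if (v>=60).any() else '')
for i in range(14): f()
E
```

```text
clock: 15.32
clock: 16.32
399 87.23 41.72 77.39
397 87.23 41.72 77.48
399 87.23 41.72 77.56
400 87.23 41.72 77.62
399 87.23 41.72 77.61
396 87.23 41.72 77.11
397 87.23 41.72 77.07
399 87.23 41.72 77.39
398 87.23 41.72 77.33
398 87.23 41.72 77.13
398 87.23 41.72 77.24
398 87.23 41.72 77.53
398 87.23 41.72 77.33
397 87.23 41.72 77.46
```

It is still.

```bash
python3 -c "from cell import sign_off; print(sign_off())"
```

```text
the job is handed in; nothing more can be done
None
```

The basket with the blue grip hangs freely and still by its handle on the yellow hook, the orange one was not touched, and the job was handed in at about 17 s.

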